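Lock the light base into an upside-down lantern

TASK

Fit the orange-handled light base into the upside-down lantern: set its two lugs into the notches of the metal collar, press it down gently against the spring and twist it clockwise until the lugs reach the stop, then let it spring up into the lock and let go. Do not force the collar, and leave the twine, the tealight and the pliers where they are.

Things in the scene. Friction and masses are not known exactly. Their poses are not given: they have to be found in the camera images.
- lantern: Candle lantern standing upside down, fixed in a 130 x 130 x 30 mm wooden cradle; dark steel cap, amber glass, on top a light-metal bayonet collar 92 mm across. Origin on the table on the lantern's vertical axis, z up. The collar's flat top face is 126 mm above it. Over 60 N of contact force between base and lantern (all contacts added up) counts as forced.
- mouth (a point): Centre of the collar's round 54 mm mouth, level with its top face, axes as the lantern. Two opposite lug notches, 11.4 mm wide, out to 35.5 mm from the axis, each with an orange dash, lie roughly along its +x and -x; but the collar is clipped on turned by an unmeasured angle, up to 0.6 rad either way about z: find it by eye or feel. It does not turn under load.
- lock_ring (a point): On the axis 7 mm below the collar's top face. From each notch a lug turns clockwise (seen from above) under a 7 mm thick ledge; 50 degrees on (black dot) a 3 mm high recess in the ledge's underside holds the sprung-up lug. End stop about 2 degrees further; lugs up to 5 degrees short of 50 still spring in. Anticlockwise the notch wall blocks.
- plunger (a joint): Travel (m, 0 to 0.0145, grows downward) of the brass spring plate in the mouth, its top 7 mm below the collar's top face at 0. It pushes the base up: 2.8 N at 0, 4.9 N with the base locked (0.006), 6.8 N with the flange on the collar (0.0115).
- light_base: Loose light base, 0.11 to 0.21 kg, upright at the start. Origin: centre of its underside, z up. White plug 50 mm diameter (z 0 to 18.5 mm) with two opposite orange lugs along x, out to 33 mm from the axis, 9 mm wide, z 4 to 9 mm; black flange 72 mm diameter (z 18.5 to 24.5) with orange dashes above the lugs. Half-turn symmetric.
- grip_bar (a point): Centre of the base's orange grip bar, 40.5 mm above the base's origin, axes as the base. The bar lies along x, in line with the lugs: 52 mm long, 16 mm wide, 32 mm high, standing on the flange.
- base_foot (a point): Centre of the base's underside. Its height above the lantern's origin: 122 mm with the lugs resting on the collar's top face; about 119 mm dropped into the notches onto the spring plate; below 110 mm the lugs are clear under the ledge; at 107.5 mm the flange meets the collar's top face; locked it rests at 113 mm.
- twine_spool: Loose spool of brown twine, 74 mm diameter, 85 mm tall, origin at the centre of its underside. To be left alone.
- tealight: Loose tealight in an aluminium cup, 38 mm diameter, 15 mm tall, origin at the centre of its underside. To be left alone.
- pliers: Loose pliers with yellow handles lying flat, 140 mm long along x, 65 mm wide, 12 mm high, origin on the table between jaws and handles. To be left alone.
Not all that is in view belongs to the job. Leave any pink or red look-alike of the light_base alone.

How it is judged (in metres and radians):
On the way:
1. the lugs have been pressed through the notches, to below the ledge (z of light_base in the frame of lantern below 0.1108 m and horizontal distance between light_base and lantern below 0.005 m), for 0.1 s.
At the end, for the whole second after the job is handed in: The base is locked and at rest: its origin is 111.5 to 114.5 mm above the lantern's origin (lugs sprung up into the recesses), within 5 mm of its axis, tilted less than 0.08 rad, its lugs turned more than 0.2 rad from the lantern's x axis (z of light_base in the frame of lantern between 0.1115 and 0.1145 m and horizontal distance between light_base and lantern below 0.005 m and angle between the x axis of light_base and the x axis of lantern, either way round above 0.2 rad and angle between light_base's own z axis and vertical below 0.08 rad and linear speed of light_base below 0.02 m/s); the robot touches nothing.
It fails at once if the base is forced: more than 60 N between it and the lantern (contact force between light_base and lantern above 60 N).
It fails at once if the twine spool is moved by more than 20 mm (distance of twine_spool from where it was at the start of the episode above 0.02 m).
It fails at once if the tealight is moved by more than 20 mm (distance of tealight from where it was at the start of the episode above 0.02 m).
It fails at once if the pliers are moved by more than 20 mm (distance of pliers from where it was at the start of the episode above 0.02 m).
It also fails if it takes over 72 s, if anything falls off the work surface, if the arm or the gripper's body presses on something with over 40 N, if the wrist force passes 120 N, or if a joint passes its speed limit or range.

ROBOT

A 6-joint arm with a two-finger parallel gripper is mounted at the origin on the work surface. World frame = base frame: x ahead of the robot, y to its left, z up, the work surface at z = 0. Lengths are in mm, angles in rad, forces in N, time in s.
With the tool pointing down it reaches from about 350 to 875 mm from the base axis. Payload 4.2 kg.
Tool frame: the origin (TCP) lies at the very end of the fingers, on their centre line; the grasp point (between the pads) lies arm.hold_point_z behind it (arm.hold_point_z is the distance from the TCP to the grasp point, in mm); y points along the fingers, x is the direction in which the jaws open and shut, and the axes are right-handed (so a half turn about y gives the same grasp; the last joint's range is limited). The gripper opens to 85 mm and grips with 20 to 120 N. Pads are 22 mm wide; open, the fingers measure 114 mm over their backs; the gripper's body (76 mm by 85 mm) begins 54 mm behind the grasp point. The pads swing forward as they close: fully open they stand 13 mm farther back than shut.
Start: joints at [1.462, 0.385, 0.008, 0, -1.194, -0.259], TCP at [224.694, 583.191, 231.312] pointing down, gripper open.
Joint ranges: [-3.14, 3.14], [-1.21, 2.06], [-1.07, 1.41], [-3.16, 2.05], [-2.99, -0.16], [-3.1, 3.1]. Speed limits (rad/s): [2.79, 2.79, 3.14, 3.14, 3.14, 3.14].

INTERFACE

Orientations are given as a unit quaternion [x, y, z, w].
In Python, from bench import arm gives the robot as it stands.
- The arm moves only by the shell command python3 -m creep 'ROWS'. ROWS is JSON, a list of rows, each a list of 3 entries, a list of its own where there are three numbers: the shift along the world's x, y, z in mm, then the turn, a rotation vector about the world's x, y, z in rad, then the gripper command: -1 is shut, 1 is fully open, values between are in proportion. In form: [[[dx, dy, dz], [wx, wy, wz], jaw], ...]. A call has 1 to 12 rows; each row is the pose to reach, as a shift and turn from the pose commanded when the call began; what a row does not reach only later rows make up. A row lasts 1/12 s, in which the tool goes at most 41.7 mm and 7.16 degrees, less where a joint would pass 70% of its speed; a pose out of reach is approached as far as the arm can. A call with a gripper value outside its range is refused whole. The fingers move at their own pace and stop on an object; the grip force is fixed at half the most. Time passes only in rows, so rows that repeat a pose let the fingers close. It gives the time, the measured TCP pose, the force and the opening at its end, in the units of the state.
- arm.read_state(): the state, without advancing time (a new reading comes with each control period).
- arm.get_image(name): name is "scene" or "top" or "wrist"; returns (picture, depth): 400x640x3 uint8, red, green, blue; 400x640 float32, mm along the optical axis (not along the pixel's ray), 0 where there is no reading.
- arm.camera_params(name): a dict with "camera_matrix" (3x3 intrinsics, pixels), "k1" (the pictures are not rectified: a ray, as slopes to the right and down, at radius r is drawn at 1 + k1 r^2 times it, then the intrinsics apply), "extrinsics" (4x4, takes a point from world to camera coordinates); the wrist camera has in their place "T_tool_cam" (4x4, takes a point from camera to tool coordinates, whose origin is the TCP and whose axes are the tool frame's). Camera axes: x right, y down, z forward; pixel columns grow to the right and rows downward; lengths in mm; the calibration is good to about 2 mm. A picture is of the moment at which its call begins: read the wrist's pose just before it. camera_params takes no time and is no camera call.
- arm.job_done(): hands the job in, once; it reports no verdict.
The state is a dict: "clock": time; "joints": joint angles; "joint_vel": joint speeds; "joint_efforts": joint torques, N m; "position": TCP position; "ee_rot": TCP orientation; "contact_force": force on the tool from outside, world axes, zero at the start; "wrist_torque": the same for the moment, N m; "gripper_width": finger opening in mm.
Only numpy, scipy, OpenCV 4.12 (cv2) and the standard library are available. Lean on these libraries where they do the work, as an engineer would, in place of code of your own. Each camera call takes 0.05 s, during which the arm holds its last target.

## Working session

There is one attempt and no reset: what is moved stays moved. The work goes in short steps, Python scripts to look and compute and a shell command to move; the robot and the scene stay as the last step left them, time stands still between calls to the robot, and variables do not carry over. Pictures are saved under pics/ and viewed, and the job is handed in when it is done.

```bash
mkdir -p pics; ls
cat > h.py <<'E'
import numpy as np, cv2
from bench import arm
from scipy.spatial.transform import Rotation as R
def grab(name,fn):
    s=arm.read_state(); im,d=arm.get_image(name)
    cv2.imwrite('pics/'+fn+'.png',im[:,:,::-1]); np.savez('pics/'+fn+'.npz',im=im,d=d,p=s['position'],q=s['ee_rot'])
    return im,d,s
def cam(name,s=None):
    c=arm.camera_params(name)
    K=np.array(c['camera_matrix']);k1=c['k1']
    if name=='wrist':
        T=np.eye(4);T[:3,:3]=R.from_quat(s['ee_rot']).as_matrix();T[:3,3]=s['position']
        W=T@np.array(c['T_tool_cam'])
    else: W=np.linalg.inv(np.array(c['extrinsics']))
    return K,k1,W
def rays(c,px):
    K,k1,W=c
    u=cv2.undistortPoints(np.array(px,float).reshape(-1,1,2),K,np.array([k1,0,0,0,0.])).reshape(-1,2)
    d=np.c_[u,np.ones(len(u))]@W[:3,:3].T
    return W[:3,3],d
def plane(c,px,z):
    o,d=rays(c,px); return o+d*((z-o[2])/d[:,2])[:,None]
def dep(c,px,d):
    o,r=rays(c,px); dd=np.array([d[int(round(v)),int(round(u))] for u,v in np.array(px).reshape(-1,2)])
    return o+r*dd[:,None]
E
python3 - <<'E'
from h import *
for n in ['scene','top','wrist']:
    im,d,s=grab(n,n+'0')
    print(n,cam(n,s))
print(s, arm.hold_point_z)
E
```

```text
pics
scene (array([[456.90954521,   0.        , 315.13621765],
       [  0.        , 456.90954521, 200.07221462],
       [  0.        ,   0.        ,   1.        ]]), -0.08844105811333716, array([[-3.88139861e-01,  7.44701837e-01, -5.42924141e-01,
         1.12914938e+03],
       [ 9.21598509e-01,  3.12417872e-01, -2.30328595e-01,
         2.56177343e+02],
       [-1.90692312e-03, -5.89757787e-01, -8.07577932e-01,
         9.15015064e+02],
       [ 0.00000000e+00,  0.00000000e+00,  0.00000000e+00,
         1.00000000e+00]]))
top (array([[400.90716845,   0.        , 317.3037937 ],
       [  0.        , 400.90716845, 203.63171961],
       [  0.        ,   0.        ,   1.        ]]), 0.021397699662637465, array([[ 8.45080560e-03, -9.90223986e-01,  1.39230176e-01,
         4.90824815e+02],
       [-9.99564787e-01, -4.42974690e-03,  2.91652728e-02,
         4.17400559e+01],
       [-2.82633982e-02, -1.39416051e-01, -9.89830463e-01,
         8.35535309e+02],
       [ 0.00000000e+00,  0.00000000e+00,  0.00000000e+00,
         1.00000000e+00]]))
wrist (array([[312.37907581,   0.        , 31
[... 483 characters left out ...]
clock': 0.1, 'joints': array([ 1.46163088e+00,  3.85499173e-01,  6.79197738e-03, -3.98241967e-04,
       -1.19399643e+00, -2.58610059e-01]), 'joint_vel': array([-0.00015859, -0.00199049,  0.00260672,  0.00193072, -0.00032161,
        0.00073351]), 'joint_efforts': array([-9.67827473e-04, -3.93316376e+01,  1.88931763e+01,  4.19801205e+00,
       -2.53793834e-03,  3.91759542e-06]), 'position': array([224.51545901, 582.74421073, 230.33618194]), 'ee_rot': array([ 0.40063963, -0.58260009,  0.58345152, -0.39956145]), 'contact_force': array([ 0.26700502, -0.72358846,  0.32426955]), 'wrist_torque': array([ 0.01103499,  0.01171723, -0.01442452]), 'gripper_width': 85.49979559979849} 18.700000000000003
```

View pics/top0.png

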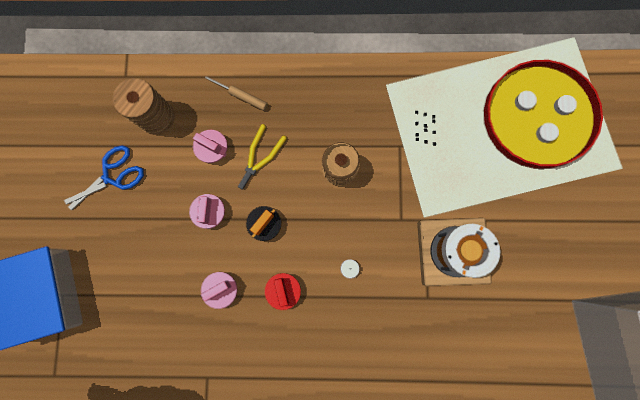

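View pics/scene0.png

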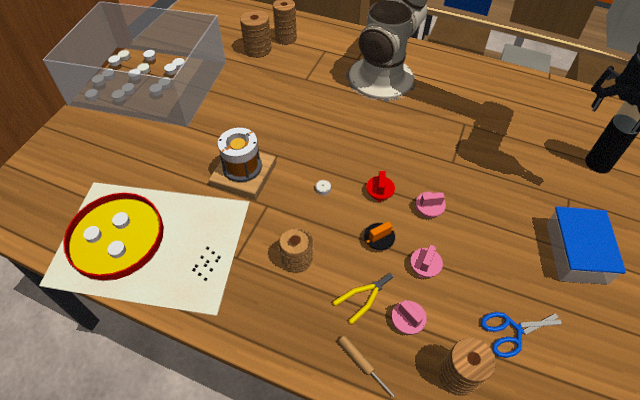

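Run:
```python
from h import *
s=arm.read_state(); print(R.from_quat(s['ee_rot']).as_matrix().round(3))
```

```text
[[-0.36  -0.001  0.933]
 [-0.933 -0.002 -0.36 ]
 [ 0.002 -1.     0.   ]]
```

Run:
```python
from h import *
z=np.load('pics/top0.npz'); im,d=z['im'],z['d']; c=cam('top')
hsv=cv2.cvtColor(im,cv2.COLOR_RGB2HSV)
# orange grip bar, base
m=cv2.inRange(hsv,(8,150,120),(18,255,255)); m2=np.zeros_like(m); m2[200:248,243:285]=m[200:248,243:285]
ys,xs=np.nonzero(m2); P=dep(c,np.c_[xs,ys],d); print(len(P),P.mean(0),P[:,2].min(),P[:,2].max())
t=P[P[:,2]>50]; print('top of bar',t[:,:2].mean(0),len(t),cv2.minAreaRect(t[:,:2].astype(np.float32)))
# black flange
m=(im.max(2)<60).astype(np.uint8);m[:200]=0;m[248:]=0;m[:,:243]=0;m[:,285:]=0
ys,xs=np.nonzero(m|(m2>0));P=dep(c,np.c_[xs,ys],d); f=P[(P[:,2]>18)&(P[:,2]<32)]; print('flange',cv2.minEnclosingCircle(f[:,:2].astype(np.float32)),np.median(f[:,2]))
# collar by depth
ys,xs=np.mgrid[200:300,410:515];px=np.c_[xs.ravel(),ys.ravel()]
P=dep(c,px,d);k=(P[:,2]>118)&(P[:,2]<134);f=P[k];print('collar',cv2.minEnclosingCircle(f[:,:2].astype(np.float32)),np.median(f[:,2]))
cr=lambda a:cv2.resize(a[:,:,::-1],None,fx=6,fy=6,interpolation=cv2.INTER_CUBIC)
o=np.hstack([cr(im[205:295,425:510])[:,:,:],]);cv2.imwrite('pics/c1.png',o)
# other objects
for n,u in dict(twine=(342,160),tea=(350,269),pl=(255,165)).items(): print(n,dep(c,[u],d))
```

```text
318 [565.91502798 178.31211252  44.53297781] -2.601107016571291 835.535308642337
top of bar [563.6561271  173.36138383] 203 ((520.343994140625, 119.72030639648438), (158.76467895507812, 51.01942825317383), 51.45107650756836)
flange ((565.0269165039062, 175.12049865722656), 35.66355514526367) 23.962081906441654
collar ((511.3020324707031, -207.30982971191406), 47.09309768676758) 125.56616862475369
twine [[681.28080736  17.18594181  84.12311088]]
tea [[473.53912058  -1.03854034  16.69503871]]
pl [[689.12029232 198.85105409   9.24897858]]
```

View pics/c1.png

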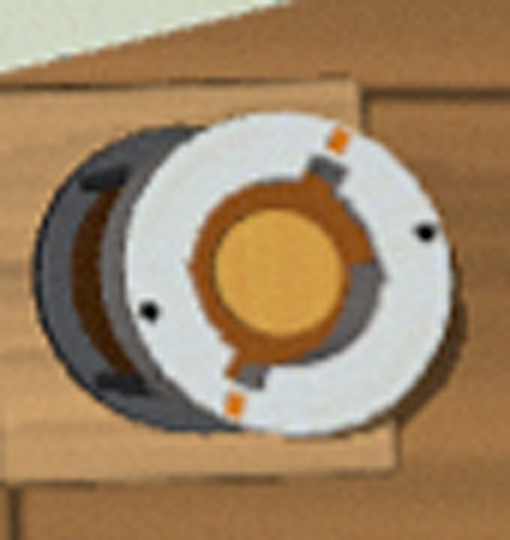

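View pics/wrist0.png

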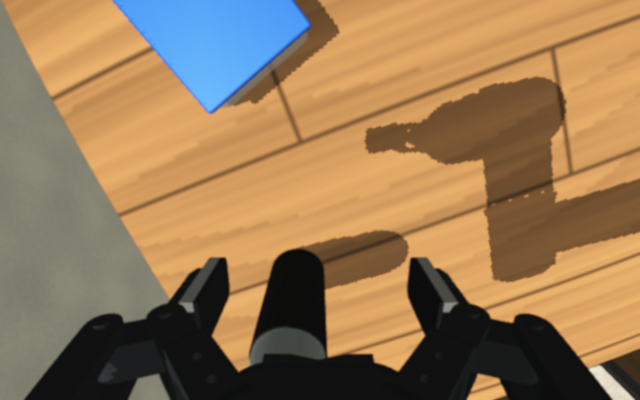

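Run:
```python
from h import *
z=np.load('pics/top0.npz'); im,d=z['im'],z['d']; c=cam('top')
hsv=cv2.cvtColor(im,cv2.COLOR_RGB2HSV)
def comps(a,b,cc,e,z,lo=(6,150,130),hi=(20,255,255)):
    m=cv2.inRange(hsv,lo,hi);w=np.zeros_like(m);w[b:e,a:cc]=m[b:e,a:cc]
    n,l,st,ce=cv2.connectedComponentsWithStats(w)
    for i in range(1,n):
        if st[i,4]>3: print(st[i],ce[i],plane(c,[ce[i]],z)[0])
    return l
comps(470,222,490,236,126);comps(455,268,472,280,126)
dk=plane(c,[(425+426/6,205+232/6),(425+149/6,205+311/6)],126);print('dots',dk,dk.mean(0))
m=cv2.inRange(hsv,(6,150,130),(20,255,255));w=np.zeros_like(m);w[200:248,243:285]=m[200:248,243:285]
ys,xs=np.nonzero(w);P=dep(c,np.c_[xs,ys],d);k=(P[:,2]>51)&(P[:,2]<62);print(np.histogram(P[:,2],np.arange(0,80,5)))
t=P[k];print(t.mean(0),cv2.minAreaRect(t[:,:2].astype(np.float32)))
u,s,v=np.linalg.svd(t[:,:2]-t[:,:2].mean(0));print('bar ang',np.arctan2(v[0,1],v[0,0]),s)
cv2.imwrite('pics/c2.png',cv2.resize(im[195:250,235:295,::-1],None,fx=8,fy=8,interpolation=cv2.INTER_CUBIC))
```

```text
[487 222   3   2   4] [488.25 222.25] [ 559.09277755 -236.64179854  126.        ]
[480 227   3   3   7] [481. 228.] [ 548.93322977 -223.70525196  126.        ]
[487 227   3   2   4] [488.25 227.25] [ 550.33484106 -236.19500956  126.        ]
[475 235   4   1   4] [476.5 235. ] [ 536.65861138 -215.40486489  126.        ]
[463 271   2   3   6] [463.5 272. ] [ 472.81542242 -190.31974055  126.        ]
dots [[ 521.91666166 -247.90709708  126.        ]
 [ 498.46990272 -168.10936497  126.        ]] [ 510.19328219 -208.00823102  126.        ]
(array([ 42,   0,   0,   0,   9,   7,   0,   0,   0,   0,  62, 141,   1,
         0,   0]), array([ 0,  5, 10, 15, 20, 25, 30, 35, 40, 45, 50, 55, 60, 65, 70, 75]))
[564.7217834  175.66470769  55.84788776] ((564.8325805664062, 175.62078857421875), (15.529105186462402, 51.012001037597656), 51.95292282104492)
bar ang 2.4885437105105113 [210.94827401  63.70876345]
```

View pics/c2.png

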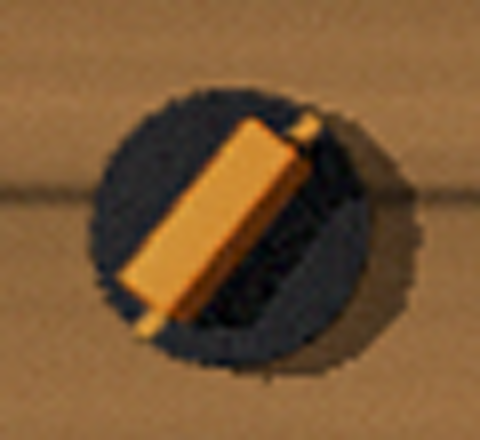

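```bash
python3 -m creep '[[[26,-31,0],[0,0,-0.1],0.2],[[52,-62,0],[0,0,-0.2],0.2],[[78,-94,0],[0,0,-0.292],0.2],[[104,-125,0],[0,0,-0.292],0.2],[[130,-156,0],[0,0,-0.292],0.2],[[156,-187,0],[0,0,-0.292],0.2],[[182,-218,0],[0,0,-0.292],0.2],[[208,-250,0],[0,0,-0.292],0.2],[[234,-281,0],[0,0,-0.292],0.2],[[260,-312,0],[0,0,-0.292],0.2],[[280,-336,0],[0,0,-0.292],0.2],[[280,-336,0],[0,0,-0.292],0.2]]'
python3 - <<'E'
from h import *
im,d,s=grab('wrist','w1');print(s['position'],R.from_quat(s['ee_rot']).as_matrix()[:,0])
E
```

```text
clock: 1.15
position: [507.1, 243.1, 230.8]
ee_rot: [0.31, -0.636, 0.636, -0.309]
contact_force: [-0.1, 0.7, 0.4]
gripper_width: 51.1
[507.06379663 243.14196715 230.834102  ] [-0.61765907 -0.78644492  0.00128916]
```

View pics/w1.png

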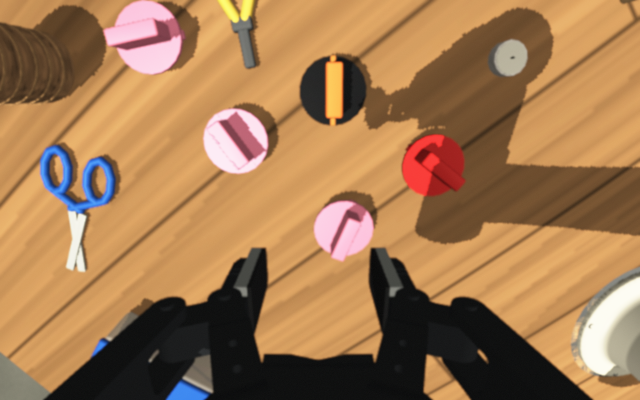

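```bash
cat > bar.py <<'E'
from h import *
def bar(fn):
    z=np.load('pics/'+fn+'.npz'); im=z['im'];s=dict(position=z['p'],ee_rot=z['q'])
    c=cam('wrist',s);hsv=cv2.cvtColor(im,cv2.COLOR_RGB2HSV)
    m=cv2.inRange(hsv,(8,160,180),(18,255,255)); n,l,st,ce=cv2.connectedComponentsWithStats(m)
    i=1+np.argmax(st[1:,4]);print(st[i],ce[i])
    ys,xs=np.nonzero(l==i);P=plane(c,np.c_[xs,ys],56.5);Q=dep(c,np.c_[xs,ys],z['d']);k=np.abs(Q[:,2]-56.5)<5
    print('z',np.median(Q[:,2]),'depth c',Q[k].mean(0));P=P[k]
    r=cv2.minAreaRect(P[:,:2].astype(np.float32));u,ss,v=np.linalg.svd(P[:,:2]-P[:,:2].mean(0));print(r,np.arctan2(v[0,1],v[0,0]))
E
python3 -c "
from bar import *
bar('w1')"
```

```text
[326  55  17  71 387] [334.34108527  90.35658915]
z 56.10445519692951 depth c [568.85855278 176.00137937  56.45359047]
((568.2184448242188, 176.5360565185547), (15.387443542480469, 50.88371276855469), 52.23223114013672) 2.468350448634921
```

```bash
python3 -m creep '[[[25,-28,-8],[0,0,0],0.2],[[47,-55,-25],[0,0,0],0.2],[[62,-71,-55],[0,0,0],0.2],[[62,-71,-90],[0,0,0],0.2],[[62,-71,-111],[0,0,0],0.2],[[62,-71,-111],[0,0,0],0.2]]'
python3 - <<'E'
from bar import *
im,d,s=grab('wrist','w2');print(s['position'],R.from_quat(s['ee_rot']).as_matrix()[:,0]);bar('w2')
E
```

```text
clock: 1.7
position: [563.0, 174.9, 114.6]
ee_rot: [-0.315, 0.635, -0.635, 0.307]
contact_force: [-0.6, -0.2, -1.1]
gripper_width: 51.3
[563.04205008 174.91901605 114.64957355] [-0.61372866 -0.78944997  0.01029023]
[301 181  24  68 810] [312.7        201.83950617]
z 56.81776522751851 depth c [576.06409592 169.86502629  56.76875915]
((568.5097045898438, 176.47047424316406), (15.607417106628418, 49.26062774658203), 51.977508544921875) 2.482937050307852
```

View pics/w2.png

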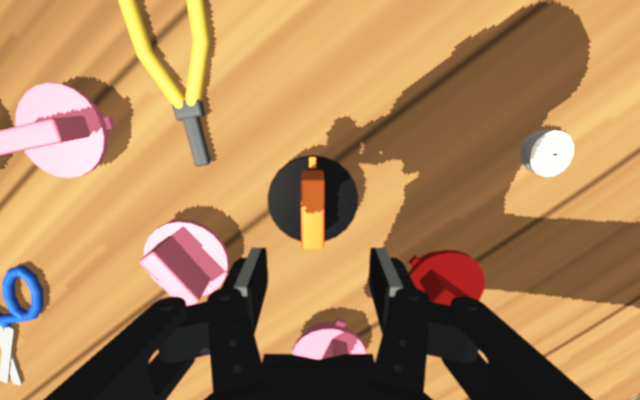

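```bash
python3 -m creep '[[[0,0,0],[0,0,0],0.2],[[0,0,0],[0,0,0],0.2],[[0,0,0],[0,0,0],0.2]]'
python3 - <<'E'
from bar import *
im,d,s=grab('wrist','w3');print(s['position'],R.from_quat(s['ee_rot']).as_matrix()[:,0]);bar('w3')
c=cam('top');print(plane(c,[(207,211),(283,291),(210,146),(219,290)],24))
E
```

```text
clock: 2.0
position: [567.6, 177.4, 122.6]
ee_rot: [-0.31, 0.635, -0.635, 0.313]
contact_force: [-0.3, -0.7, -0.1]
gripper_width: 51.8
[567.6106559  177.41408915 122.58088215] [-0.6119458  -0.79088996 -0.00392575]
[309 181  23  67 698] [320.67908309 201.50716332]
z 56.71781026955543 depth c [577.15142981 169.6695162   56.73428726]
((568.5259399414062, 176.51844787597656), (15.677339553833008, 50.261375427246094), 51.75315475463867) 2.458303565300848
[[588.69034742 292.01434564  24.        ]
 [429.39853273 132.34490901  24.        ]
 [726.15357238 292.05536742  24.        ]
 [430.18869348 260.27495732  24.        ]]
```

```bash
python3 -m creep '[[[1,0,-30],[0,0,0],0.2],[[1,0,-60],[0,0,0],0.2],[[1,0,-82],[0,0,0],0.2],[[1,0,-90],[0,0,0],0.2],[[1,0,-91],[0,0,0],0.2],[[1,0,-91],[0,0,0],0.2],[[1,0,-91],[0,0,0],0.2],[[1,0,-91],[0,0,0],0.2]]'
python3 - <<'E'
from bar import *
im,d,s=grab('wrist','w4');print(s)
E
```

```text
clock: 2.72
position: [568.9, 176.9, 31.2]
ee_rot: [-0.31, 0.635, -0.635, 0.312]
contact_force: [0.2, 0.7, 1.0]
gripper_width: 51.4
{'clock': 2.7167, 'joints': array([ 5.73209284e-01,  5.43904130e-01, -2.99669171e-01,  3.92769812e-04,
       -7.23530851e-01,  3.37848355e-01]), 'joint_vel': array([-3.98410974e-03, -3.30524497e-05, -7.13269023e-03, -2.72016117e-03,
        3.42049831e-03,  1.66922229e-03]), 'joint_efforts': array([ 5.09215984e-03, -4.11652994e+01,  1.33994982e+01,  2.98234239e+00,
        1.10560119e-03, -6.38337042e-05]), 'position': array([568.86243745, 176.91103996,  31.23133885]), 'ee_rot': array([-0.30986823,  0.63501702, -0.63489347,  0.31248257]), 'contact_force': array([0.188093  , 0.65706236, 1.03308851]), 'wrist_torque': array([-0.05376644,  0.04596776,  0.05588209]), 'gripper_width': 51.43070490115581}
```

View pics/w4.png

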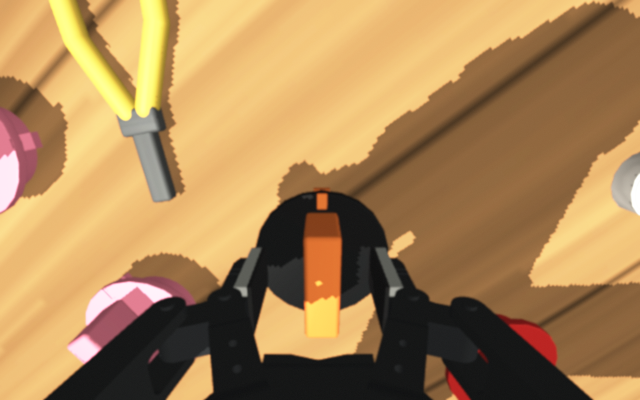

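```bash
python3 -m creep '[[[0,0,0],[0,0,0],-0.3],[[0,0,0],[0,0,0],-0.6],[[0,0,0],[0,0,0],-1],[[0,0,0],[0,0,0],-1],[[0,0,0],[0,0,0],-1],[[0,0,0],[0,0,0],-1],[[0,0,0],[0,0,0],-1],[[0,0,0],[0,0,0],-1]]'
python3 - <<'E'
from bar import *
im,d,s=grab('wrist','w5');print(s['position'],R.from_quat(s['ee_rot']).as_matrix()[:,0])
E
```

```text
clock: 3.43
position: [568.1, 176.4, 29.9]
ee_rot: [0.311, -0.635, 0.635, -0.312]
contact_force: [-1.0, 0.3, 4.3]
gripper_width: 15.0
[568.14960141 176.44735872  29.87130219] [-0.61274215 -0.79028225 -0.00101381]
```

View pics/w5.png

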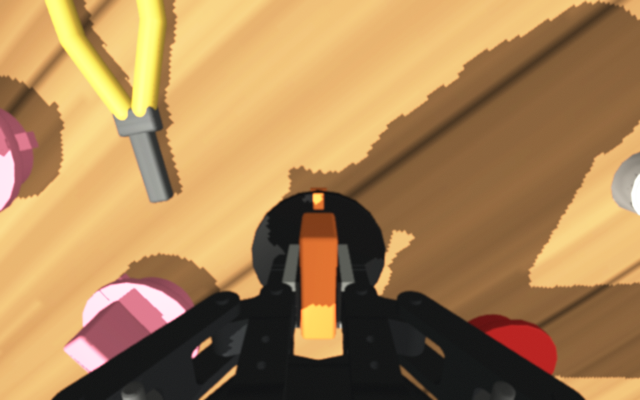

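```bash
python3 -m creep '[[[0,0,15],[0,0,0],-1],[[0,0,50],[0,0,0],-1],[[0,0,90],[0,0,0],-1],[[0,0,130],[0,0,0.08],-1],[[0,0,165],[0,0,0.16],-1],[[0,0,175],[0,0,0.247],-1],[[0,0,175],[0,0,0.247],-1]]'
python3 -m creep '[[[-10,-25,0],[0,0,0],-1],[[-24,-58,0],[0,0,0],-1],[[-39,-94,0],[0,0,0],-1],[[-54,-130,0],[0,0,0],-1],[[-69,-166,0],[0,0,0],-1],[[-84,-202,0],[0,0,0],-1],[[-99,-238,0],[0,0,0],-1],[[-114,-274,0],[0,0,0],-1],[[-129,-310,0],[0,0,0],-1],[[-140,-335,0],[0,0,0],-1],[[-145,-346,0],[0,0,0],-1],[[-145,-346,0],[0,0,0],-1]]'
python3 -m creep '[[[0,0,0],[0,0,0],-1],[[0,0,0],[0,0,0],-1],[[0,0,0],[0,0,0],-1],[[0,0,0],[0,0,0],-1]]'
python3 - <<'E'
from bar import *
im,d,s=grab('wrist','w6');print(s['position'],R.from_quat(s['ee_rot']).as_matrix().round(4))
E
```

```text
clock: 4.07
position: [568.9, 176.9, 207.6]
ee_rot: [0.385, -0.591, 0.592, -0.39]
contact_force: [-0.2, 0.3, -1.8]
gripper_width: 15.0
clock: 5.07
position: [419.6, -171.4, 201.8]
ee_rot: [-0.386, 0.595, -0.592, 0.383]
contact_force: [0.1, 0.7, -1.2]
gripper_width: 15.1
clock: 5.4
position: [423.0, -169.0, 203.9]
ee_rot: [-0.387, 0.592, -0.591, 0.387]
contact_force: [-0.4, -0.0, -1.7]
gripper_width: 14.6
[ 422.95310313 -168.98598081  203.86051456] [[-4.002e-01 -8.000e-04  9.164e-01]
 [-9.164e-01  2.000e-04 -4.002e-01]
 [ 1.000e-04 -1.000e+00 -8.000e-04]]
```

View pics/w6.png

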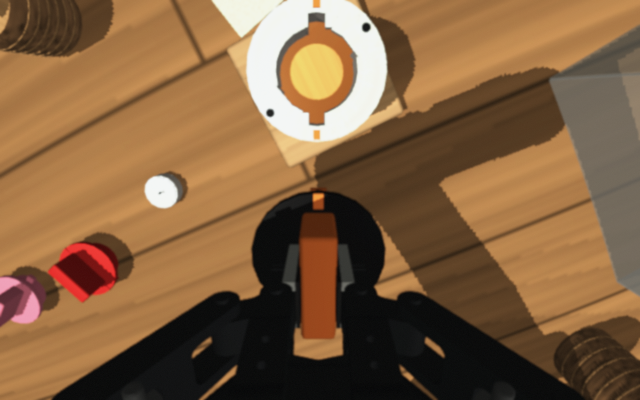

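```bash
cat > mw.py <<'E'
from h import *
def circ(P):
    A=np.c_[2*P,np.ones(len(P))];s=np.linalg.lstsq(A,(P**2).sum(1),rcond=None)[0];return s[:2],np.sqrt(s[2]+s[:2]@s[:2])
def collar(fn):
    z=np.load('pics/'+fn+'.npz'); im,d=z['im'],z['d'];s=dict(position=z['p'],ee_rot=z['q']);c=cam('wrist',s)
    hsv=cv2.cvtColor(im,cv2.COLOR_RGB2HSV);m=cv2.inRange(hsv,(5,140,180),(22,255,255));n,l,st,ce=cv2.connectedComponentsWithStats(m)
    for i in range(1,n):
        if 8<st[i,4]<4000: print(st[i],ce[i].round(1),plane(c,[ce[i]],126)[0].round(1))
    ys,xs=np.mgrid[0:400,0:640];P=dep(c,np.c_[xs.ravel(),ys.ravel()],d);Z=P[:,2].reshape(400,640)
    w=((np.abs(Z-126)<5)&(d>0)).astype(np.uint8);n,l,st,ce=cv2.connectedComponentsWithStats(w);i=1+np.argmax(st[1:,4]);w=(l==i).astype(np.uint8)
    print('collar z',np.median(Z[l==i]))
    cs,h=cv2.findContours(w,cv2.RETR_CCOMP,cv2.CHAIN_APPROX_NONE)
    for k in cs:
        if len(k)>60:
            k=k[:,0];k=k[(k[:,1]>2)];Q=plane(c,k,126)[:,:2];print('circle',len(k),circ(Q))
            o,r=circ(Q);e=np.abs(np.linalg.norm(Q-o,axis=1)-r);print('  refit',circ(Q[e<2.5]))
    return c,im,d,hsv
E
python3 - <<'E'
from mw import *
c,im,d,hsv=collar('w6')
# base flange: depth
P=dep(c,[(265,240),(370,240),(318,200),(318,275)],d);print(P.round(1))
z=P[:2,2].mean()
ys,xs=np.mgrid[0:400,0:640];Z=dep(c,np.c_[xs.ravel(),ys.ravel()],d)[:,2].reshape(400,640)
w=((np.abs(Z-z)<6)&(d>0));w[:150]=0;w[270:]=0;w[:,:240]=0;w[:,395:]=0
k=[k for k in cv2.findContours(w.astype(np.uint8),cv2.RETR_EXTERNAL,cv2.CHAIN_APPROX_NONE)[0]];k=max(k,key=len)[:,0]
k=k[k[:,1]<240]
Q=plane(c,k,z)[:,:2];o,r=circ(Q);e=np.abs(np.linalg.norm(Q-o,axis=1)-r);print('flange',o,r,circ(Q[e<2]))
E
```

```text
[108   0  61  36 815] [136.6  13.4] [ 594.6 -115.1  126. ]
[314   0   5   7  35] [316.   3.] [ 551.3 -223.   126. ]
[366   0  20   8  93] [373.7   2.4] [ 537.3 -256.5  126. ]
[197  22  43  35 833] [217.   38.6] [ 558.5 -155.9  126. ]
[ 281   23   69   99 3555] [315.7  70.7] [ 514.3 -206.5  126. ]
[248  28   7   7  16] [251.4  31.4] [ 553.  -178.3  126. ]
[520  32 103  39 798] [571.6  54.8] [ 457.4 -371.5  126. ]
[ 0 52  6  6 26] [ 1.9 54.1] [617.9 -12.4 126. ]
[  0  53  79  46 751] [29.2 73.6] [597.4 -23.9 126. ]
[  0  66 113  72 713] [ 43.9 106.4] [574.  -20.6 126. ]
[422 107   6   3  11] [424.7 108.2] [ 462.7 -265.5  126. ]
[142 131   8   4  10] [145.4 132.4] [526.4 -80.  126. ]
[314 131   5   8  37] [316.2 134.4] [ 475.8 -190.   126. ]
[307 158   7  16  68] [310.5 164.8] [ 457.8 -177.6  126. ]
[   0  187  155   89 3469] [ 74.2 229.9] [486.2  16.6 126. ]
[313 194  10   8  61] [317.1 196.8] [ 433.9 -172.3  126. ]
[ 486  209  110   51 1804] [538.5 234.2] [ 334.9 -321.3  126. ]
[477 210  60  26 228] [500.5 223.8] [ 356.7 -294.2  126. ]
[542 226  59  27 466] [574.1 238.7] [ 318.1 -348.
[... 1339 characters left out ...]
72.8 126. ]
[218 369  17  16  59] [226.9 376.4] [306.5 -24.3 126. ]
[405 374   7   6  20] [408.4 376. ] [ 239.  -180.2  126. ]
collar z 126.40125694012619
circle 341 (array([ 513.93298687, -206.68050711]), np.float64(45.88930457956998))
  refit (array([ 513.93298687, -206.68050711]), np.float64(45.88930457956998))
circle 290 (array([ 513.52078004, -206.5875608 ]), np.float64(28.70671313792386))
  refit (array([ 513.57471858, -206.62508004]), np.float64(27.115770478271298))
[[ 443.6 -147.1  198.2]
 [ 422.2 -197.4  199.3]
 [ 453.  -181.4  199.4]
 [ 431.8 -172.1  231.1]]
flange [ 436.85666397 -174.33728463] 22.7029595318773 (array([ 426.45882272, -169.59950129]), np.float64(33.587199640278556))
```

Run:
```python
from mw import *
z=np.load('pics/w6.npz'); im,d=z['im'],z['d'];s=dict(position=z['p'],ee_rot=z['q']);c=cam('wrist',s)
ys,xs=np.mgrid[190:345,255:385];px=np.c_[xs.ravel(),ys.ravel()];P=dep(c,px,d)
hsv=cv2.cvtColor(im,cv2.COLOR_RGB2HSV)[ys.ravel(),xs.ravel()]
o=(hsv[:,0]<20)&(hsv[:,1]>140)&(hsv[:,2]>60)
k=o&(np.abs(P[:,2]-231)<2.5);T=P[k];print(k.sum(),np.median(T[:,2]))
Rm=R.from_quat(s['ee_rot']).as_matrix();L=(T-s['position'])@Rm;print('bar top in tool: x',np.percentile(L[:,0],[1,50,99]),'z',np.percentile(L[:,2],[1,50,99]),L[:,1].mean())
k=o&(px[:,1]<204);D=plane(c,px[k],199);L=(D-s['position'])@Rm;print('dash tool',L.mean(0),L.min(0),L.max(0))
f=(np.abs(P[:,2]-199)<3)&(px[:,1]<290);L=(P[f]-s['position'])@Rm;print('flange x',np.percentile(L[:,0],[0.5,99.5]),'z max',np.percentile(L[:,2],[.5,99.8]), np.median(L[:,1]))
col=(np.array([513.8,-206.6,126])-s['position'])@Rm;print('collar tool',col)
d1=(np.array([[551.3,-223,126],[475.8,-190,126]])-s['position'])@Rm;print(d1)
```

```text
3638 230.76815392567093
bar top in tool: x [-8.27177744 -0.62674634  6.80260384] z [-23.88697028   4.28268249  26.48849899] -26.876945630837675
dash tool [ 0.1033813   4.8322863  34.62013625] [-32.12110463   4.82585502  30.77936002] [32.3542216   4.83952871 37.53624059]
flange x [-33.95612101  33.91847202] z max [-15.25532333  35.82989449] 5.025344832887169
collar tool [-1.89658694 77.78004824 98.37123508]
[[ -1.87478361  77.74666091 139.30054499]
 [ -1.90157435  77.81387682  56.90367148]]
```

```bash
python3 -m creep '[[[30,-12,0],[0,0,0],-1],[[60,-25,0],[0,0,0],-1],[[82,-34,0],[0,0,0],-1],[[91,-37,-5],[0,0,0],-1],[[91,-37,-20],[0,0,0],-1],[[91,-37,-35],[0,0,0],-1],[[91,-37,-43],[0,0,0],-1],[[91,-37,-45],[0,0,0],-1],[[91,-37,-45],[0,0,0],-1],[[91,-37,-45],[0,0,0],-1],[[91,-37,-45],[0,0,0],-1]]'
python3 - <<'E'
from bar import *
im,d,s=grab('wrist','w7');print(s['position'],R.from_quat(s['ee_rot']).as_matrix().round(4),s['contact_force'])
im,d,s=grab('scene','s7');cv2.imwrite('pics/s7c.png',cv2.resize(im[60:220,160:330,::-1],None,fx=3.5,fy=3.5,interpolation=cv2.INTER_CUBIC))
E
```

```text
clock: 6.37
position: [514.2, -206.8, 160.4]
ee_rot: [0.387, -0.591, 0.592, -0.388]
contact_force: [0.2, -0.3, -1.0]
gripper_width: 14.9
[ 514.2418849  -206.78652468  160.39863517] [[-4.008e-01  2.000e-03  9.162e-01]
 [-9.162e-01 -5.000e-04 -4.008e-01]
 [-4.000e-04 -1.000e+00  2.000e-03]] [ 0.17714854 -0.3176765  -1.03482996]
```

View pics/w7.png

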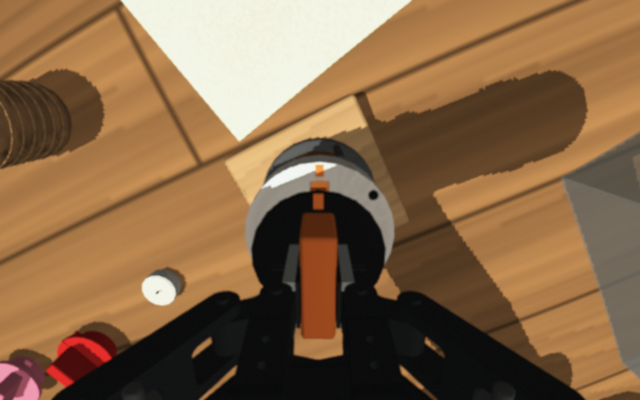

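View pics/s7c.png

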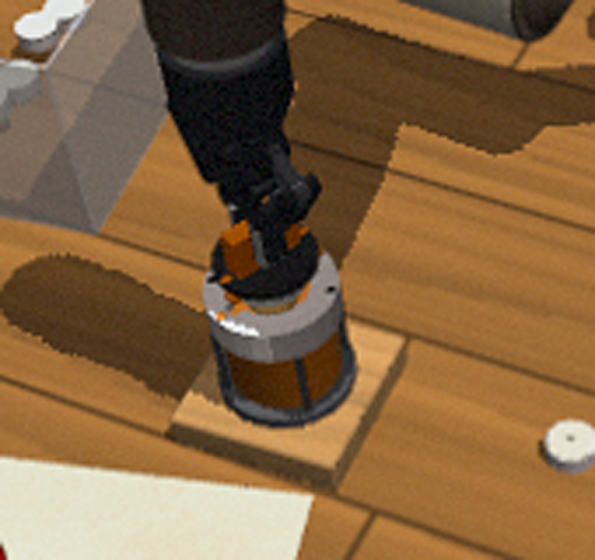

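```bash
python3 -m creep '[[[0,0,-2],[0,0,0],-1],[[0,0,-4],[0,0,0],-1],[[0,0,-6],[0,0,0],-1],[[0,0,-8],[0,0,0],-1],[[0,0,-9],[0,0,0],-1],[[0,0,-9],[0,0,0],-1],[[0,0,-9],[0,0,0],-1]]'
python3 -m creep '[[[0,0,-1],[0,0,0],-1],[[0,0,-2],[0,0,0],-1],[[0,0,-2],[0,0,0],-1],[[0,0,-2],[0,0,0],-1]]'
python3 - <<'E'
from h import *
s=arm.read_state();print(s['position'],s['contact_force'],s['wrist_torque'])
E
```

```text
clock: 7.05
position: [513.7, -206.8, 150.2]
ee_rot: [-0.387, 0.592, -0.592, 0.387]
contact_force: [0.1, -0.2, -0.9]
gripper_width: 15.0
clock: 7.38
position: [513.9, -206.9, 148.8]
ee_rot: [0.387, -0.592, 0.592, -0.387]
contact_force: [-0.4, 0.2, 1.3]
gripper_width: 14.8
[ 513.90079854 -206.86617198  148.76772903] [-0.3581693   0.18230512  1.28829548] [0.13391016 0.14162078 0.03583447]
```

```bash
python3 -m creep '[[[0,0,-1.5],[0,0,0],-1],[[0,0,-3],[0,0,0],-1],[[0,0,-4.5],[0,0,0],-1],[[0,0,-5],[0,0,0],-1],[[0,0,-5],[0,0,0],-1]]'
python3 -m creep '[[[0,0,-1.5],[0,0,0],-1],[[0,0,-3],[0,0,0],-1],[[0,0,-4.5],[0,0,0],-1],[[0,0,-5],[0,0,0],-1],[[0,0,-5],[0,0,0],-1],[[0,0,-5],[0,0,0],-1]]'
python3 - <<'E'
from h import *
s=arm.read_state();print(s['position'],s['contact_force'],s['wrist_torque'])
grab('wrist','w8')
E
```

```text
clock: 7.8
position: [514.0, -206.9, 143.5]
ee_rot: [0.387, -0.592, 0.592, -0.387]
contact_force: [-0.2, -0.2, 3.1]
gripper_width: 14.8
clock: 8.3
position: [514.0, -206.9, 138.6]
ee_rot: [0.387, -0.592, 0.592, -0.387]
contact_force: [0.3, 0.1, 5.2]
gripper_width: 15.3
[ 513.98049143 -206.88957022  138.5637719 ] [0.27777907 0.05181614 5.24427751] [ 0.07181771  0.0750755  -0.04924398]
```

View pics/w8.png

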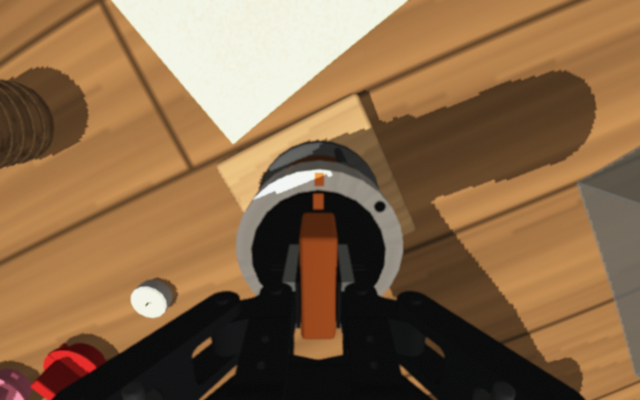

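```bash
python3 -m creep '[[[0,0,-0.3],[0,0,-0.05],-1],[[0,0,-0.3],[0,0,-0.1],-1],[[0,0,-0.3],[0,0,-0.15],-1],[[0,0,-0.3],[0,0,-0.2],-1],[[0,0,-0.3],[0,0,-0.25],-1],[[0,0,-0.3],[0,0,-0.3],-1],[[0,0,-0.3],[0,0,-0.3],-1]]'
python3 -c "
from h import *
s=arm.read_state();print(s['position'],s['contact_force'],s['wrist_torque'])"
python3 -m creep '[[[0,0,0],[0,0,-0.06],-1],[[0,0,0],[0,0,-0.12],-1],[[0,0,0],[0,0,-0.18],-1],[[0,0,0],[0,0,-0.24],-1],[[0,0,0],[0,0,-0.3],-1],[[0,0,0],[0,0,-0.36],-1],[[0,0,0],[0,0,-0.42],-1],[[0,0,0],[0,0,-0.46],-1],[[0,0,0],[0,0,-0.5],-1],[[0,0,0],[0,0,-0.5],-1]]'
python3 -c "
from h import *
s=arm.read_state();print(s['position'],s['contact_force'],s['wrist_torque'],R.from_quat(s['ee_rot']).as_matrix()[:,2])"
```

```text
clock: 8.93
position: [514.1, -207.0, 138.3]
ee_rot: [0.294, -0.643, 0.643, -0.294]
contact_force: [-1.1, -0.5, 5.0]
gripper_width: 14.8
[ 514.08903284 -206.98215987  138.33950662] [-1.10095499 -0.4728967   4.98948457] [ 0.00066592  0.02874845 -0.00459066]
clock: 9.77
position: [514.1, -207.0, 138.3]
ee_rot: [0.126, -0.696, 0.696, -0.126]
contact_force: [-0.1, -0.7, 4.6]
gripper_width: 14.9
[ 514.08900956 -206.98960327  138.30104852] [-0.13627964 -0.67619667  4.61845109] [-0.15960479 -0.01947778 -0.0382713 ] [ 3.50271998e-01 -9.36647740e-01  7.34121067e-04]
```

```bash
python3 -m creep '[[[0,0,0],[0,0,-0.02],-1],[[0,0,0],[0,0,-0.04],-1],[[0,0,0],[0,0,-0.06],-1],[[0,0,0],[0,0,-0.07],-1],[[0,0,0],[0,0,-0.07],-1],[[0,0,0],[0,0,-0.07],-1]]'
python3 -c "
from h import *
s=arm.read_state();print(s['position'],s['contact_force'],s['wrist_torque'],R.from_quat(s['ee_rot']).as_matrix()[:,2])"
python3 -m creep '[[[0,0,0],[0,0,-0.01],-1],[[0,0,0],[0,0,-0.02],-1],[[0,0,0],[0,0,-0.03],-1],[[0,0,0],[0,0,-0.03],-1],[[0,0,0],[0,0,-0.03],-1]]'
python3 -c "
from h import *
s=arm.read_state();print(s['position'],s['contact_force'],s['wrist_torque'],R.from_quat(s['ee_rot']).as_matrix()[:,2])
grab('wrist','w9')"
```

```text
clock: 10.27
position: [513.7, -207.0, 138.3]
ee_rot: [0.102, -0.7, 0.7, -0.102]
contact_force: [-0.3, -0.9, 4.9]
gripper_width: 15.2
[ 513.67228919 -207.0260034   138.27428938] [-0.31105341 -0.92985528  4.92476207] [-0.11661222  0.2345089   0.06204984] [ 2.85089206e-01 -9.58500895e-01  4.23394130e-04]
clock: 10.68
position: [512.9, -207.1, 138.3]
ee_rot: [0.092, -0.701, 0.701, -0.091]
contact_force: [-2.0, -0.4, 6.0]
gripper_width: 15.0
[ 512.90704582 -207.13653062  138.26010017] [-2.00237945 -0.4142436   6.04363687] [-0.23817423  0.63109303  0.11844279] [ 2.56428262e-01 -9.66563265e-01  3.04450754e-05]
```

View pics/w9.png

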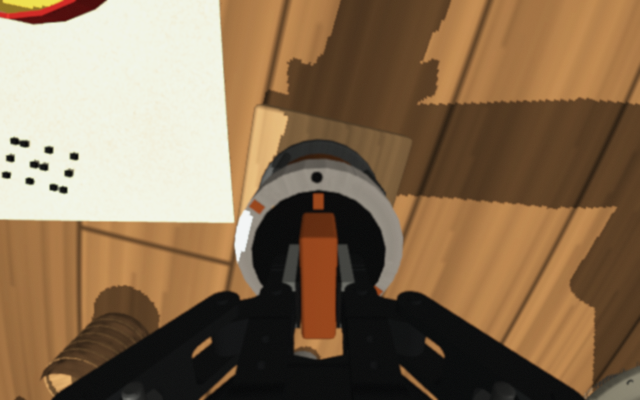

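```bash
python3 -m creep '[[[0,0,0],[0,0,0.01],-1],[[0,0,0],[0,0,0.02],-1],[[0,0,1],[0,0,0.02],-1],[[0,0,2],[0,0,0.02],-1],[[0,0,3],[0,0,0.02],-1],[[0,0,4],[0,0,0.02],-1],[[0,0,4.3],[0,0,0.02],-1],[[0,0,4.3],[0,0,0.02],-1],[[0,0,4.3],[0,0,0.02],-1]]'
python3 -c "
from h import *
s=arm.read_state();print(s['position'],s['contact_force'],s['wrist_torque'],R.from_quat(s['ee_rot']).as_matrix()[:,2])"
```

```text
clock: 11.48
position: [513.2, -206.9, 142.1]
ee_rot: [-0.098, 0.7, -0.7, 0.098]
contact_force: [-1.5, -2.8, 4.6]
gripper_width: 14.8
[ 513.24303314 -206.85344971  142.11332521] [-1.51802663 -2.83683884  4.57390742] [-0.62182082  0.76955519  0.02466928] [ 2.74402551e-01 -9.61614855e-01 -3.31189493e-04]
```

```bash
python3 -m creep '[[[0,0,0],[0,0,0],-0.8],[[0,0,0],[0,0,0],-0.5],[[0,0,0],[0,0,0],-0.2],[[0,0,0],[0,0,0],0.1],[[0,0,0],[0,0,0],0.1],[[0,0,0],[0,0,0],0.1],[[0,0,0],[0,0,0],0.1]]'
python3 -c "
from h import *
s=arm.read_state();print(s['position'],s['contact_force'])"
python3 -m creep '[[[0,0,5],[0,0,0],0.1],[[0,0,20],[0,0,0],0.1],[[0,0,50],[0,0,0],0.1],[[0,0,85],[0,0,0],0.1],[[-10,30,105],[0,0,0],0.1],[[-18,68,105],[0,0,0],0.1],[[-26,105,105],[0,0,0],0.1],[[-32,143,105],[0,0,0],0.1],[[-38,180,105],[0,0,0],0.1],[[-42,215,105],[0,0,0],0.1],[[-42,215,105],[0,0,0],0.1],[[-42,215,105],[0,0,0],0.1]]'
python3 - <<'E'
from h import *
im,d,s=grab('top','t9');c=cam('top')
a=cv2.resize(im[205:295,425:510,::-1],None,fx=6,fy=6,interpolation=cv2.INTER_CUBIC);cv2.imwrite('pics/t9c.png',a)
ys,xs=np.mgrid[205:290,430:510];px=np.c_[xs.ravel(),ys.ravel()];P=dep(c,px,d);h=P[:,2]
print(np.histogram(h,[100,120,124,130,134,138,142,160,166,170,174,180]))
col=im[ys.ravel(),xs.ravel()];blk=(col.max(1)<60)&(h>130)&(h<148);print('flange z',np.median(h[blk]),P[blk].mean(0))
b=P[(h>158)&(h<180)];print('bar z',np.median(b[:,2]),cv2.minAreaRect(b[:,:2].astype(np.float32)))
k=(h>122)&(h<129);print('collar z',np.median(h[k]))
print(arm.read_state()['position'],s['contact_force'])
E
```

```text
clock: 12.07
position: [513.8, -206.7, 142.1]
ee_rot: [-0.098, 0.7, -0.7, 0.098]
contact_force: [1.0, 0.0, -0.3]
gripper_width: 46.9
[ 513.79762158 -206.65705405  142.12715685] [ 0.961235    0.04317367 -0.26259827]
clock: 13.07
position: [471.6, 9.8, 248.0]
ee_rot: [-0.099, 0.7, -0.7, 0.1]
contact_force: [-0.2, -0.0, 0.1]
gripper_width: 46.9
(array([143,  76, 776,  14, 724, 328,  53,  19, 239,  86,   0]), array([100, 120, 124, 130, 134, 138, 142, 160, 166, 170, 174, 180]))
flange z 137.39947064861053 [ 510.54192072 -203.79643358  137.42160118]
bar z 169.17474991578433 ((511.9107360839844, -205.55714416503906), (16.073652267456055, 53.0837287902832), 15.348493576049805)
collar z 125.85152229865787
[471.67958788   8.71596343 247.75919314] [-0.22445025 -0.00236011  0.07868236]
```

View pics/t9c.png

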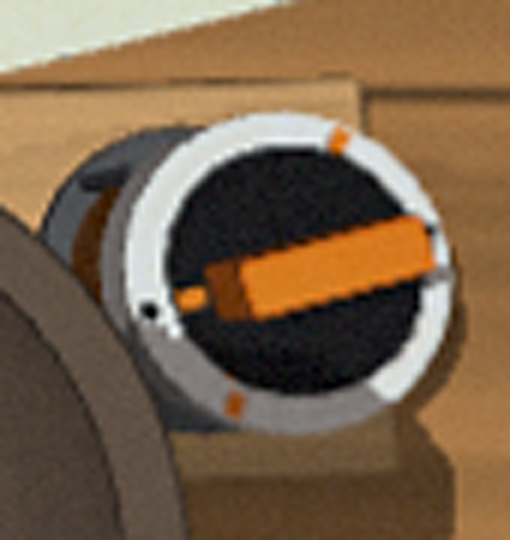

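```bash
python3 -m creep '[[[0,0,0],[0,0,0],0.1],[[0,0,0],[0,0,0],0.1],[[0,0,0],[0,0,0],0.1]]'; python3 -c "
from h import *
print(arm.job_done())"
```

```text
clock: 13.37
position: [471.8, 7.1, 247.2]
ee_rot: [0.097, -0.7, 0.7, -0.097]
contact_force: [0.0, 0.7, -0.6]
gripper_width: 47.1
the job is handed in; nothing more can be done
None
```

The light base is in the lantern and locked by every check I made. I handed the job in at about 13.4 s of the 72 s allowed; hand-in gives no verdict.

- **What I did:** I gripped the orange bar and lined the lugs up with the notches, which sit about -0.41 rad from the lantern's x axis. I pressed the base down to about 108.5 mm against the spring and twisted it about 0.9 rad clockwise until I felt the stop. Then I turned it back 0.02 rad, let it rise into the recesses, let go and moved the arm clear.
- **Force:** the wrist reading stayed at about 6 N or less at every reading I took, against the 60 N contact limit. It is read only at the end of each move, so a brief peak would not show.
- **Last checks (top camera):** the base's underside is at 112.7–112.9 mm, against 113 mm when locked. It is turned about 1.3 rad from the lantern's x axis, with its dash on the black dot. The bar's centre is within about 2.5 mm of the collar centre, and nothing is touching the base.
- **What disagreed:** the wrist and top cameras placed the same points about 3 mm apart, mostly in x. I worked from relative positions, and the lugs dropped into the notches at the first try.
- **Not checked:** I did not measure the twine, tealight and pliers again at the end. The arm only passed well above or clear of them.

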